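Hold the tint line's flush dial open with its key

TASK

Take the yellow key out of the wooden rack, seat its blade fully in the slot of the round black dial on the white flush unit while the dial is still at rest, then turn the dial clockwise with the key, past the one-dot and two-dot clicks, to the third mark (red, three dots). The dial springs back when let go, so finish while still gripping the upright key and holding the dial at the third mark, touching the unit with nothing but the key. Leave the blue key in the rack and do not knock over or shift the other things on the counter.

Things in the scene. Friction and masses are not known exactly. Their poses are not given: they have to be found in the camera images.
- yellow_key: The key to use, loose, about 0.12 kg, upright in either rack pocket, blade bottom 25 mm above the counter. Origin: bottom middle of the blade; z up the key, x along the blade's width. Steel blade 30 (x) x 6 (y) mm, 15 mm tall, lowest 3 mm tapered; collar 40 mm across at 15 to 20 mm (rests on the rack's top); shank 14 mm thick to 58 mm. A half turn about z looks and works the same.
- key_grip (a point): Middle of the yellow key's flat yellow plastic grip, 78 mm above the blade's bottom, axes as the key's. The grip is 44 mm wide (x), 14 mm thick (y) and 40 mm tall, its top 98 mm above the blade's bottom: hold it across its thickness.
- blue_key: A key just like the yellow one but with a blue grip and a blade only 20 mm wide. The wrong key; leave it in the rack. Origin at the bottom middle of the blade.
- rack: Fixed plywood block, 200 (x) x 70 (y) x 40 mm tall, origin at the centre of its underside. Pockets for the keys, 34 mm (x) by 9 mm (y), 20 mm deep, lie 50 mm either side of its centre along x; either key may be in either.
- unit: The flush unit: fixed white box, 150 (x) x 170 (y) x 55 mm tall, origin at the centre of its underside. The dial is on the middle of its top, surrounded by a dark scale plate with a plain white line (rest), white lines with one and two dots (first and second detents) and a red line with three dots (third).
- dial_slot (a point): Middle of the slot's mouth, on the dial's axis, at its flat top, 85 mm above the counter; turns with the dial, x along the slot towards the orange pointer. Black dial 76 mm across, 30 mm tall; slot in its metal core 38 (x) x 9 (y) mm, 18 mm deep, mouth bevelled 3 mm. Fully seated: key's collar on the dial's top, blade bottom 15 mm below this point; blade play 0.1 rad either way.
- dial (a joint): Turn of the dial, rad, 0 at rest, growing clockwise as seen from above. Detents (soft clicks) at 0.35, 0.70 and 1.05 rad; a stop at 1.30 lies past the third. A spring always turns it back to 0: about 0.06 N m at rest, 0.15 N m at the third detent, with clicks of about 0.04 N m on top.
- tin_a: Loose closed paint tin, white paper label, 76 mm across, 95 mm tall, standing. Origin at the centre of its underside.
- tin_b: Loose closed paint tin, green label, 76 mm across, 95 mm tall, standing. Origin at the centre of its underside.
- brush: Loose paint brush lying on the counter.
- chip_deck: Loose small stack of coloured paint-sample cards, 190 x 45 x 20 mm, lying flat. Origin near the centre of its underside.
- cup: Loose white plastic cup, 72 mm across, 80 mm tall. Origin at the centre of its underside.
- puck: Loose grey round paperweight, 60 mm across, 25 mm tall. Origin at the centre of its underside.
Not all that is in view belongs to the job. What is shaped like the yellow_key but orange or pink is not meant. Several things have the shape of the rack; the one meant has the colours described above.

How it is judged:
By the outcome, as a careful person would: the job done as asked, in the order asked, and still so for the second after the job is handed in, while the arm keeps its last pose, push and grip.
It also fails if it takes over 48 s, if anything falls off the work surface, if the arm or the gripper's body presses on something with over 40 N, if the wrist force passes 120 N, or if a joint passes its speed limit or range.

ROBOT

A 7-joint arm with a two-finger parallel gripper is mounted at the origin on the work surface. World frame = base frame: x ahead of the robot, y to its left, z up, the work surface at z = 0. Lengths are in m, angles in rad, forces in N, time in s.
With the tool pointing down it reaches from about 0.425 to 1.025 m from the base axis. Payload 3.6 kg.
Tool frame: the origin (TCP) lies at the very end of the fingers, on their centre line; the grasp point (between the pads) lies 19 mm behind it (bot.grasp_offset is the distance from the TCP to the grasp point, in m); x points along the fingers, y is the direction in which the jaws open and shut, and the axes are right-handed (so a half turn about x gives the same grasp; the last joint's range is limited). The gripper opens to 85 mm and grips with 20 to 120 N. Pads are 22 mm wide; open, the fingers measure 114 mm over their backs; the gripper's body (76 mm by 85 mm) begins 54 mm behind the grasp point. The pads swing forward as they close: fully open they stand 13 mm farther back than shut.
Start: joints at [1.256, 0.591, 0.048, 1.609, -0.033, 0.943, -0.034], TCP at [0.159, -0.707, 0.206] pointing down, gripper open.
Joint ranges: [-2.69, 2.69], [-0.47, 2.24], [-1.27, 1.36], [0.19, 2.51], [-1.53, 4.68], [0.08, 2.07], [-3.09, 3.09]. Speed limits (rad/s): [2.57, 2.57, 3.14, 3.14, 3.14, 3.14, 3.14].

INTERFACE

Orientations are given as a unit quaternion [x, y, z, w].
In Python, from workcell import bot, vision, finder gives the robot as it stands. The module is installed in compiled form; this text tells all that it offers.
- The arm moves only by the tool step_arm, never from a script. Its arguments are lists of equal length, an entry for each row: "linear": the shift along the world's x, y, z in mm, a list of three; "turn": the turn, a rotation vector about the world's x, y, z in rad, a list of three. In form: {"linear": [[dx, dy, dz], ...], "turn": [[wx, wy, wz], ...]}. A call has 1 to 20 rows; each row is the pose to reach, as a shift and turn from the pose measured when the call began; what a row does not reach only later rows make up. A row lasts 1/8 s, in which the tool goes at most 62.5 mm and 10.7 degrees, less where a joint would pass 70% of its speed; a pose out of reach is approached as far as the arm can. A call with a gripper value outside its range is refused whole. "jaw" is the closure, from 0 (fully open) to 1 (shut), set as the call begins (left out, the last holds). The fingers move at their own pace and stop on an object; "grip_force" is the grip in N (left out, the last holds). Time passes only in rows, so rows that repeat a pose let the fingers close. It gives the time, the measured TCP pose, the force and the opening at its end, in the units of the state.
- bot.get_obs(): the state, without advancing time (a new reading comes with each control period).
- vision.grab_frame(name): name is "scene" or "top" or "wrist"; returns (picture, depth): 480x640x3 uint8, blue, green, red; 480x640 float32, m along the optical axis (not along the pixel's ray), 0 where there is no reading.
- vision.get_calibration(name): a dict with "mtx" (3x3 intrinsics, pixels), "R" (3x3) and "t" (3): a world point X has camera coordinates R X + t; the wrist camera has in their place "mount" (4x4, takes a point from camera to tool coordinates, whose origin is the TCP and whose axes are the tool frame's). Camera axes: x right, y down, z forward; pixel columns grow to the right and rows downward; lengths in m; the calibration is good to about 2 mm. A picture is of the moment at which its call begins: read the wrist's pose just before it. get_calibration takes no time and is no camera call.
- bot.finish_job(): hands the job in, once; it reports no verdict.
Trained networks look in the newest picture that a camera, given by its name, has taken for a name from the list of things; names that differ only in an ending like _2 or _b are one class to them, and where a whole thing is asked for, a point or a joint stands for the part that bears it (a point fixed in the world has none). Each returns a list of dicts, best first, with "confidence" (0 to 1); they miss things now and then, are a little off and sometimes report something else, mostly with a low value. They report only what shows in the picture. A call takes as long as a camera call. They do not tell look-alikes from the thing itself.
- finder.outline_of(camera, thing): "mask" (480x640 bool, what is visible of it) and "uv" ([column, row] in pixels, amid what is visible of it).
The state is a dict: "time_s": time; "q": joint angles; "joint_vel": joint speeds; "joint_torque": joint torques, N m; "tcp_pos": TCP position; "eef_rot": TCP orientation; "wrist_force": force on the tool from outside, world axes, zero at the start; "ft_torque": the same for the moment, N m; "width": finger opening in m.
Only numpy, scipy, OpenCV 4.12 (cv2) and the standard library are available. Lean on these libraries where they do the work, as an engineer would, in place of code of your own. Each camera call takes 0.05 s, during which the arm holds its last target.

## Working session

There is one attempt and no reset: what is moved stays moved. The work goes in short steps, Python scripts to look and compute and a tool call to move; the robot and the scene stay as the last step left them, time stands still between calls to the robot, and variables do not carry over. Pictures are saved under pics/ and viewed, and the job is handed in when it is done.

Besides the shell and the picture viewer there is one more tool, called as name(argument=value, ...), one argument or row to a line, values as JSON. step_arm: Moves the arm, as the interface text tells. Its arguments: {"type":"object","properties":{"linear":{"type":"array"},"turn":{"type":"array"},"jaw":{"type":"number"},"grip_force":{"type":"number"}},"required":["linear","turn"]}

```bash
mkdir -p pics; ls
python3 - <<'E'
from workcell import bot, vision, finder
import cv2
o=bot.get_obs(); print({k:o[k] for k in ('time_s','tcp_pos','eef_rot','width')},bot.grasp_offset)
for n in('scene','top'):
    p,d=vision.grab_frame(n); cv2.imwrite(f'pics/{n}0.png',p)
    c=vision.get_calibration(n); print(n,c['mtx'].tolist(),c['R'].tolist(),c['t'].tolist())
print(vision.get_calibration('wrist'))
E
```

```text
pics
{'time_s': 0.0, 'tcp_pos': array([ 0.15853707, -0.70652691,  0.20512163]), 'eef_rot': array([-0.70265466, -0.07871209,  0.70294681, -0.07711425]), 'width': 0.0856774600025853} 0.0187
scene [[608.2774997508527, 0.0, 315.71219318789065], [0.0, 608.2774997508527, 239.23473773083322], [0.0, 0.0, 1.0]] [[0.27596347220733647, 0.9611590099933333, -0.004185632079643052], [0.5219191735374369, -0.1535049450557684, -0.8390688935584636], [-0.8071211422712637, 0.2293678036518226, -0.5440090737723677]] [-0.1511881995254011, -0.18082641545734657, 1.8100490550420023]
top [[545.7346775337381, 0.0, 321.1601874053102], [0.0, 545.7346775337381, 237.191048025897], [0.0, 0.0, 1.0]] [[-0.015512357816689446, -0.9997433478609367, 0.016510759000503895], [-0.9956606128528678, 0.013929457128086268, -0.09201040287689526], [0.09175680230053113, -0.01786641071739186, -0.9956211531499611]] [0.009563217983610737, 0.5282319868298367, 1.6279570195014303]
{'mtx': array([[373.87719172,   0.        , 319.2265106 ],
       [  0.        , 373.87719172, 236.93917572],
       [  0.        ,   0.        ,   1.        ]]), 'mount': array([[ 2.46280756e-04, -3.16893655e-01,  9.48461043e-01,
        -1.66811238e-01],
       [ 9.99998822e-01,  1.51470180e-03,  2.46419109e-04,
        -1.74501370e-05],
       [-1.51472430e-03,  9.48459866e-01,  3.16893655e-01,
        -8.10520184e-02],
       [ 0.00000000e+00,  0.00000000e+00,  0.00000000e+00,
         1.00000000e+00]])}
```

View pics/scene0.png

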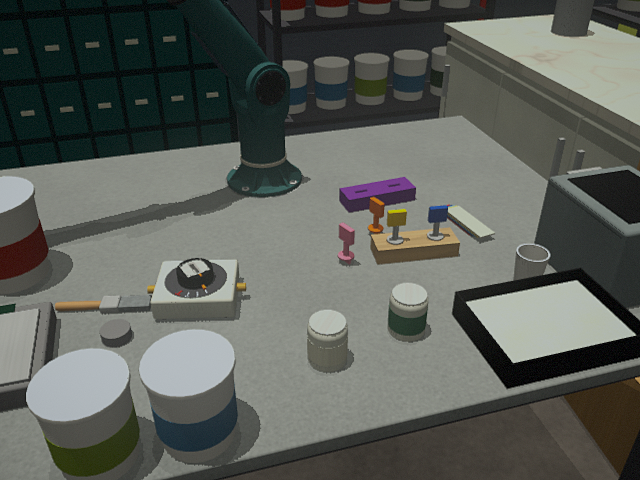

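View pics/top0.png

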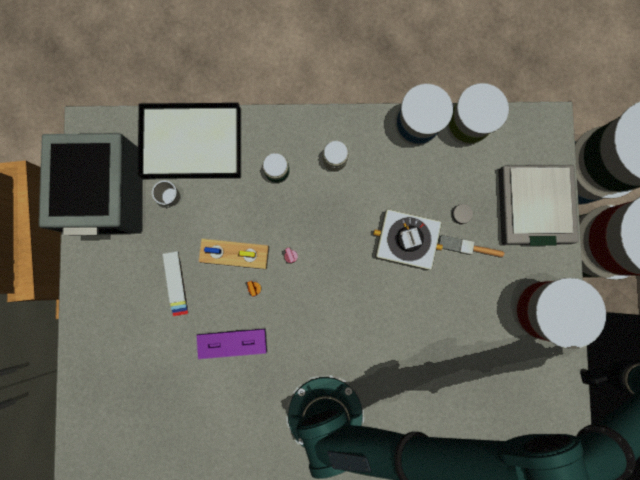

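The top view shows the plywood rack at about (233,254), with a blue grip at (213,251) and a yellow grip at (247,254). An orange look-alike sits at (254,288), a pink one at (291,255) and a purple rack at (231,343). The white unit with the dial is at (408,239). The key to use is the yellow one at (247,254), standing in the wood-coloured rack. I'll measure it and enlarge a crop to confirm.

```bash
cat > h.py <<'E'
from workcell import bot, vision, finder
import cv2, numpy as np
from scipy.spatial.transform import Rotation as Rn
def cal(n):
    c=vision.get_calibration(n)
    if n!='wrist': return c['mtx'],np.array(c['R']),np.array(c['t'])
    o=bot.get_obs(); T=np.eye(4);T[:3,:3]=Rn.from_quat(o['eef_rot']).as_matrix();T[:3,3]=o['tcp_pos']
    M=np.linalg.inv(T@c['mount']); return c['mtx'],M[:3,:3],M[:3,3]
def cloud(d,K,R,t):
    v,u=np.mgrid[0:480,0:640]
    P=np.stack([(u-K[0,2])/K[0,0]*d,(v-K[1,2])/K[1,1]*d,d],-1)
    return (P-t)@R
def onplane(uv,z,K,R,t):
    r=R.T@np.array([(uv[0]-K[0,2])/K[0,0],(uv[1]-K[1,2])/K[1,1],1]); c=-R.T@t
    return c+r*(z-c[2])/r[2]
def proj(X,K,R,t):
    p=np.asarray(X)@R.T+t; q=p@K.T; return q[...,:2]/q[...,2:]
E
python3 - <<'E'
from h import *
for n in('top','scene'):
    K,R,t=cal(n); p,d=vision.grab_frame(n); W=cloud(d,K,R,t)
    np.savez(f'{n}.npz',p=p,d=d,W=W)
    print(n)
    for th in('yellow_key','key_grip','rack','unit','dial_slot'):
        for r in finder.outline_of(n,th)[:4]:
            m=r['mask']&(d>0); w=W[m]
            hi=w[w[:,2]>np.percentile(w[:,2],90)-0.006]
            rect=cv2.minAreaRect((hi[:,:2]*1000).astype(np.float32))
            print(th,round(r['confidence'],2),np.round(r['uv']),np.median(w,0).round(3),'zmax',np.percentile(w[:,2],98).round(3),'rect',np.round(rect[0],1),np.round(rect[1],1),round(rect[2],1), 'bgr',p[m].mean(0).round())
p=np.load('top.npz')['p'];q=np.load('scene.npz')['p']
cv2.imwrite('pics/c1.png',np.hstack([cv2.resize(p[230:300,190:300],None,fx=3.6,fy=3.6,interpolation=2),cv2.resize(q[190:260,330:440],None,fx=3.6,fy=3.6,interpolation=2)]))
cv2.imwrite('pics/c2.png',np.hstack([cv2.resize(p[205:275,370:450],None,fx=5,fy=5,interpolation=2),cv2.resize(q[250:320,150:230],None,fx=5,fy=5,interpolation=2)]))
E
```

```text
top
yellow_key 0.74 [248. 256.] [0.473 0.214 0.099] zmax 0.126 rect [475.7 214.2] [40.4 13.5] 80.9 bgr [ 96. 161. 162.]
yellow_key 0.6 [255. 290.] [0.378 0.2   0.066] zmax 0.102 rect [377.4 204.7] [40.7 13.2] 19.3 bgr [ 38.  99. 151.]
yellow_key 0.56 [216. 251.] [0.485 0.311 0.079] zmax 0.127 rect [487.3 314.5] [44.3 13.8] 83.6 bgr [132. 113. 102.]
key_grip 0.7 [253. 289.] [0.378 0.2   0.069] zmax 0.102 rect [376.6 204.5] [42.3 13.2] 19.3 bgr [ 38.  99. 150.]
key_grip 0.65 [251. 254.] [0.472 0.215 0.111] zmax 0.126 rect [475.7 214.2] [40.4 13.5] 80.7 bgr [ 93. 161. 162.]
rack 0.88 [235. 345.] [0.216 0.269 0.038] zmax 0.046 rect [215.5 271. ] [ 70.3 201. ] 3.7 bgr [136.  59. 118.]
rack 0.56 [233. 257.] [0.478 0.265 0.039] zmax 0.046 rect [481.5 264.4] [199.6  70. ] 83.1 bgr [ 88. 143. 172.]
unit 0.65 [408. 240.] [ 0.514 -0.255  0.055] zmax 0.088 rect [ 516.2 -258.6] [73.1 74.3] 24.9 bgr [120. 123. 122.]
dial_slot 0.64 [409. 237.] [ 0.518 -0.257  0.083] zmax 0.091 rect [ 517.  -258.5] [71.3 71.5] 76.1 bgr [103. 105. 103.]
scene
yellow_key 0.78 [376. 214.] [0.386 0.202 0.064] zmax 0.098
[... 501 characters left out ...]
gr [ 38.  73. 120.]
key_grip 0.71 [348. 243.] [0.481 0.091 0.064] zmax 0.099 rect [475.4  92.9] [46.6 16.5] 21.8 bgr [ 88.  79. 121.]
key_grip 0.69 [395. 224.] [0.484 0.213 0.092] zmax 0.123 rect [482.4 213. ] [40.6 14.8] 86.1 bgr [ 59. 100. 108.]
rack 0.92 [376. 195.] [0.243 0.268 0.036] zmax 0.043 rect [285.7 278.4] [217.9 205. ] 6.1 bgr [100.  56.  89.]
rack 0.87 [414. 249.] [0.511 0.256 0.036] zmax 0.043 rect [485.1 263.6] [200.7  81.6] 83.6 bgr [ 77. 108. 125.]
unit 0.7 [198. 289.] [ 0.556 -0.263  0.054] zmax 0.086 rect [ 522.  -260.6] [78.3 75. ] 58.4 bgr [110. 118. 116.]
dial_slot 0.6 [194. 275.] [ 0.536 -0.262  0.082] zmax 0.087 rect [ 522.8 -260.2] [79.  72.7] 33.8 bgr [84. 90. 90.]
```

View pics/c1.png

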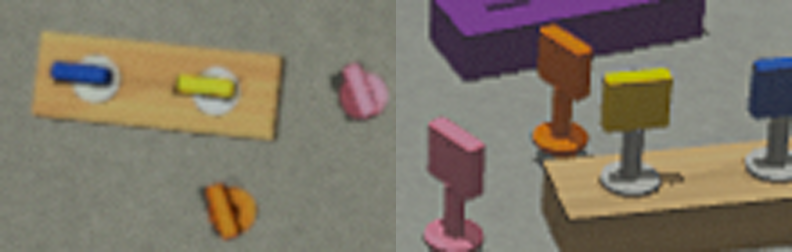

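View pics/c2.png

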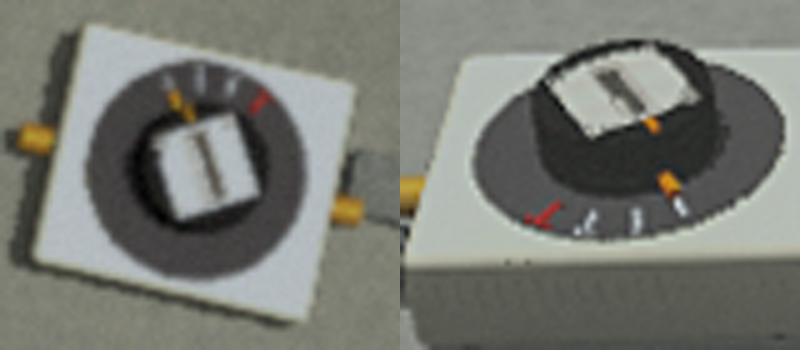

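Run:
```python
from h import *
o=bot.get_obs(); M=Rn.from_quat(o['eef_rot']).as_matrix(); print(M.round(3)); print(np.degrees(np.arctan2(M[1,1],M[0,1])), o['q'].round(3),o['wrist_force'])
# slot dir & unit orientation
for n in('top','scene'):
    f=np.load(n+'.npz');p,W=f['p'],f['W'];K,R,t=cal(n)
    m=(abs(W[...,2]-0.055)<0.008)&(np.hypot(W[...,0]-.518,W[...,1]+.258)<.13)
    r=cv2.minAreaRect((W[m][:,:2]*1000).astype(np.float32)); print(n,'unit',r)
    m2=(W[...,2]>.078)&(np.hypot(W[...,0]-.518,W[...,1]+.258)<.06)
    pts=(W[m2][:,:2]*1000).astype(np.float32); print('dial circ',cv2.minEnclosingCircle(pts),pts.mean(0))
    # rectify dial top plane
    S=4; xs=np.arange(-50,50,1/S)
    gx,gy=np.meshgrid(xs,xs) # image right = -y, down = -x
    for z in(.085,.055):
        X=np.stack([.518-gy/1000,-.258-gx/1000,np.full_like(gx,z)],-1)
        uv=proj(X,K,R,t).astype(np.float32)
        cv2.imwrite(f'pics/rect_{n}_{int(z*1000)}.png',cv2.remap(p,uv[...,0],uv[...,1],cv2.INTER_CUBIC))
a=[cv2.imread(f'pics/rect_{n}_{z}.png') for n in('top','scene') for z in (85,55)]
cv2.imwrite('pics/rect.png',cv2.resize(np.vstack([np.hstack(a[:2]),np.hstack(a[2:])]),(600,600)))
```

```text
[[-0.     0.219 -0.976]
 [-0.    -0.976 -0.219]
 [-1.     0.     0.   ]]
-77.34782001277769 [ 1.257  0.591  0.048  1.609 -0.033  0.943 -0.034] [-0.2389609  -0.34792848 -0.13601774]
top unit ((516.4378662109375, -259.41107177734375), (170.28948974609375, 150.39700317382812), 76.07610321044922)
dial circ ((516.7235717773438, -258.8378601074219), 37.88050079345703) [ 516.48065 -259.30014]
scene unit ((523.6390991210938, -260.1328430175781), (169.80963134765625, 154.9640350341797), 76.21302795410156)
dial circ ((522.115478515625, -260.5627136230469), 40.73926544189453) [ 524.4215  -259.99387]
```

View pics/rect.png

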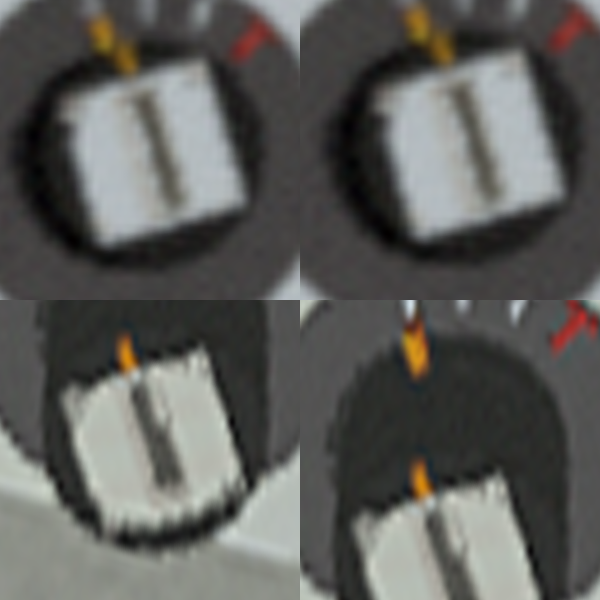

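Run:
```python
from h import *
W=np.load('top.npz')['W'];d=np.load('top.npz')['d']
for (u0,u1,v0,v1) in [(515,605,278,348),(610,640,190,280),(580,640,100,180),(400,450,85,135),(455,505,85,135),(500,575,165,240)]:
    w=W[v0:v1,u0:u1][d[v0:v1,u0:u1]>0]; h=w[w[:,2]>np.percentile(w[:,2],95)-.02]; print(h.min(0).round(2),h.max(0).round(2))
```

```text
[ 0.21 -0.75  0.19] [ 0.39 -0.57  0.22]
[ 0.42 -1.08 -0.15] [ 0.67 -1.   -0.12]
[ 0.73 -1.1  -0.15] [ 0.99 -1.   -0.12]
[ 0.8  -0.37  0.15] [ 0.95 -0.23  0.18]
[ 0.8  -0.53  0.15] [ 0.95 -0.39  0.18]
[ 0.51 -0.77  0.04] [ 0.74 -0.55  0.07]
```

The plywood rack holds the yellow key at about (0.478, 0.214), so the target is confirmed. I'll go up and over the bucket (top at 0.22 m) and stop above the dial for a closer look.

step_arm(
  linear=[
    [0, 0, 60],
    [0, 0, 110],
    [0, 0, 150],
    [60, 55, 150],
    [100, 100, 150],
    [145, 142, 150],
    [190, 185, 150],
    [230, 228, 145],
    [262, 275, 135],
    [290, 325, 115],
    [318, 375, 90],
    [340, 415, 65],
    [358, 448, 45],
    [358, 448, 45],
    [358, 448, 45],
  ],
  turn=[
    [0, 0, 0],
    [0, 0, 0],
    [0, 0, 0],
    [0, 0, 0],
    [0, 0, 0],
    [0, 0, 0],
    [0, 0, 0],
    [0, 0, 0],
    [0, 0, 0.06],
    [0, 0, 0.06],
    [0, 0, 0.06],
    [0, 0, 0.06],
    [0, 0, 0.06],
    [0, 0, 0.06],
    [0, 0, 0.06],
  ],
  jaw=0,
)

```text
time_s: 2.58
tcp_pos: [0.5167, -0.2603, 0.2517]
eef_rot: [-0.7, -0.098, 0.7, -0.099]
wrist_force: [-0.3, -0.6, -0.4]
width: 0.0853
```

```bash
cat > look.py <<'E'
from h import *
import sys
def rectify(p,K,R,t,cx,cy,z,half=60,S=5):
    xs=np.arange(-half,half,1/S); gx,gy=np.meshgrid(xs,xs)
    X=np.stack([cx-gy/1000,cy-gx/1000,np.full_like(gx,z)],-1)
    uv=proj(X,K,R,t).astype(np.float32)
    return cv2.remap(p,uv[...,0],uv[...,1],cv2.INTER_CUBIC)
E
python3 - <<'E'
from look import *
K,R,t=cal('wrist');p,d=vision.grab_frame('wrist');W=cloud(d,K,R,t);np.savez('w1.npz',p=p,d=d,W=W,K=K,R=R,t=t)
cv2.imwrite('pics/w1.png',p)
cv2.imwrite('pics/w1r.png',rectify(p,K,R,t,.517,-.259,.085))
o=bot.get_obs();print(o['time_s'],o['tcp_pos'],o['q'].round(2))
m=(W[...,2]>.078)&(W[...,2]<.1)&(np.hypot(W[...,0]-.518,W[...,1]+.258)<.06)
pts=(W[m][:,:2]*1000).astype(np.float32); print('dial',cv2.minEnclosingCircle(pts),np.median(W[m],0))
m=(abs(W[...,2]-0.055)<0.008)&(np.hypot(W[...,0]-.518,W[...,1]+.258)<.13)
print('unit',cv2.minAreaRect((W[m][:,:2]*1000).astype(np.float32)))
E
```

```text
2.625 [ 0.51650625 -0.26107686  0.25192555] [ 0.49  0.36 -0.13  1.9   0.06  0.89 -0.96]
dial ((518.2304077148438, -257.5855407714844), 37.8592529296875) [ 0.51989915 -0.25701859  0.08401756]
unit ((518.0679321289062, -257.7469177246094), (169.94053649902344, 150.0045166015625), 76.20625305175781)
```

View pics/w1.png

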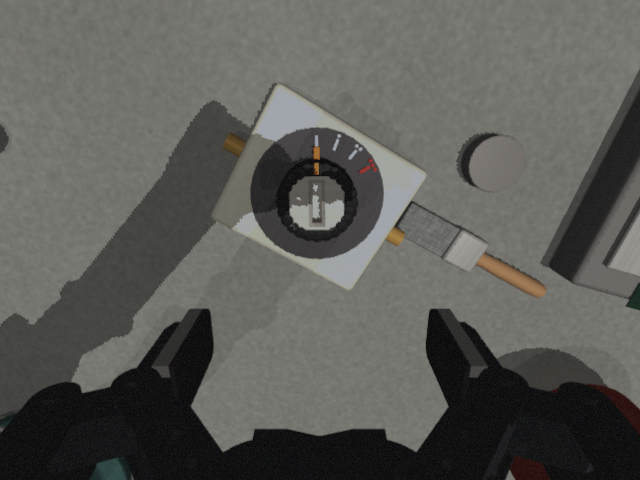

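View pics/w1r.png

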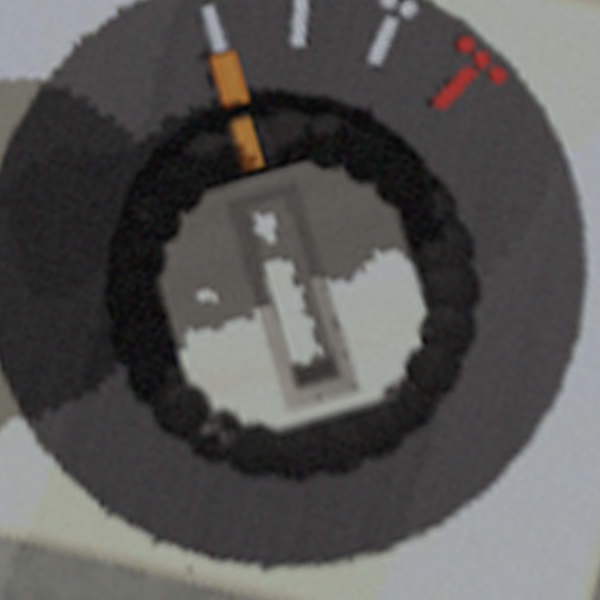

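The dial is at rest, with its pointer on the plain line. The slot centre is at (0.518, -0.2577) and its direction is about 15.5°. Next I'll go over the rack for a close look at the key.

step_arm(
  linear=[
    [0, 40, 5],
    [-5, 95, 5],
    [-10, 150, 5],
    [-15, 205, 5],
    [-20, 260, 5],
    [-25, 315, 5],
    [-30, 365, 0],
    [-34, 410, -10],
    [-38, 450, -25],
    [-38, 474, -45],
    [-38, 474, -45],
    [-38, 474, -45],
  ],
  turn=[
    [0, 0, 0.1],
    [0, 0, 0.23],
    [0, 0, 0.36],
    [0, 0, 0.5],
    [0, 0, 0.64],
    [0, 0, 0.78],
    [0, 0, 0.9],
    [0, 0, 1.02],
    [0, 0, 1.12],
    [0, 0, 1.173],
    [0, 0, 1.173],
    [0, 0, 1.173],
  ],
)

```text
time_s: 4.12
tcp_pos: [0.4789, 0.2118, 0.2076]
eef_rot: [0.53, 0.468, -0.529, 0.47]
wrist_force: [0.1, -0.2, -0.5]
width: 0.0853
```

Run:
```python
from look import *
K,R,t=cal('wrist');p,d=vision.grab_frame('wrist');W=cloud(d,K,R,t)
cv2.imwrite('pics/w2.png',p)
cv2.imwrite('pics/w2r.png',rectify(p,K,R,t,.479,.214,.123,50,6))
o=bot.get_obs();M=Rn.from_quat(o['eef_rot']).as_matrix();print(o['time_s'],o['tcp_pos'],o['q'].round(2),np.degrees(np.arctan2(M[1,1],M[0,1])),M[:,0].round(4))
for lo,hi in((.117,.13),(.112,.13)):
    m=(W[...,2]>lo)&(W[...,2]<hi)&(np.hypot(W[...,0]-.479,W[...,1]-.214)<.05)
    print('grip',cv2.minAreaRect((W[m][:,:2]*1000).astype(np.float32)),np.median(W[m],0))
m=(abs(W[...,2]-.045)<.004)&(np.hypot(W[...,0]-.479,W[...,1]-.214)<.04)
print('collar',cv2.minEnclosingCircle((W[m][:,:2]*1000).astype(np.float32)))
```

```text
4.175 [0.47916732 0.21149888 0.20772216] [-0.09  0.38 -0.53  2.04  0.27  0.78 -0.9 ] -6.960540503364577 [ 2.8e-03 -7.0e-04 -1.0e+00]
grip ((476.9851989746094, 218.6893310546875), (43.2180290222168, 13.458542823791504), 83.44100952148438) [0.47735518 0.22014622 0.12177067]
grip ((477.0013427734375, 218.71607971191406), (43.269630432128906, 13.497965812683105), 83.34992218017578) [0.47737282 0.22058864 0.1217354 ]
collar ((475.982421875, 209.58038330078125), 35.19386291503906)
```

View pics/w2.png

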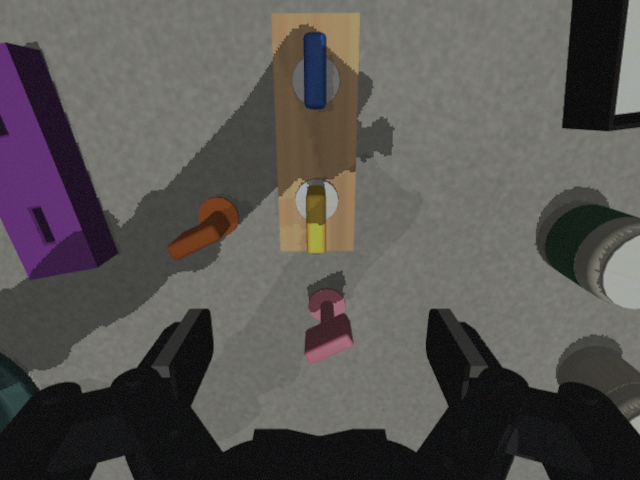

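View pics/w2r.png

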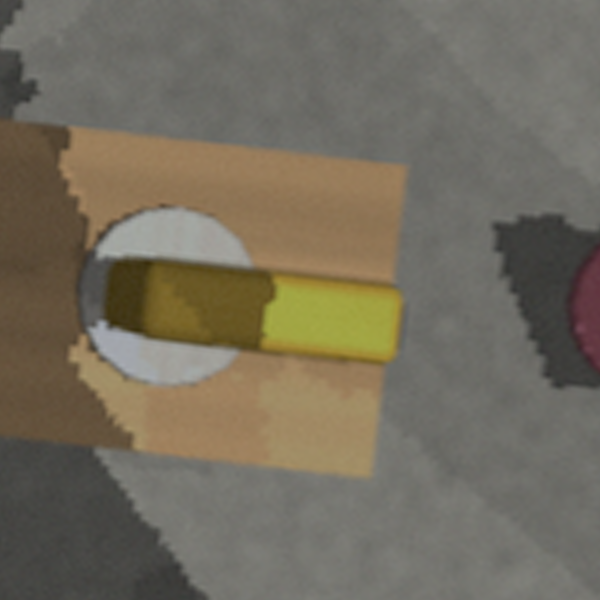

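The wrist view shows the yellow grip at (317,225), between the open fingers' lines and aligned with the jaw (83.4° against jaw −7°+90°). The cameras disagree on y: 0.214 (top and scene) against 0.218 (wrist). That doesn't matter for the grasp, so I'll use 0.216 and check how the key sits in the hand afterwards.

step_arm(
  linear=[
    [-2, 4, -20],
    [-2, 4, -55],
    [-2, 4, -90],
    [-2, 4, -115],
    [-2, 4, -124],
    [-2, 4, -124],
    [-2, 4, -124],
  ],
  turn=[
    [0, 0, 0.006],
    [0, 0, 0.006],
    [0, 0, 0.006],
    [0, 0, 0.006],
    [0, 0, 0.006],
    [0, 0, 0.006],
    [0, 0, 0.006],
  ],
  jaw=0,
)

```text
time_s: 5.05
tcp_pos: [0.4782, 0.2157, 0.0849]
eef_rot: [0.53, 0.469, -0.527, 0.471]
wrist_force: [-0.7, -0.1, 0.4]
width: 0.0855
```

step_arm(
  linear=[
    [0, 0, 0],
    [0, 0, 0],
    [0, 0, 0],
    [0, 0, 0],
    [0, 0, 0],
    [0, 0, 0],
    [0, 0, 0],
    [0, 0, 0],
  ],
  turn=[
    [0, 0, 0],
    [0, 0, 0],
    [0, 0, 0],
    [0, 0, 0],
    [0, 0, 0],
    [0, 0, 0],
    [0, 0, 0],
    [0, 0, 0],
  ],
  jaw=1,
  grip_force=70,
)

```text
time_s: 6.05
tcp_pos: [0.478, 0.2158, 0.0851]
eef_rot: [0.529, 0.469, -0.527, 0.471]
wrist_force: [-1.4, 0.2, 5.3]
width: 0.0121
```

Run:
```python
from look import *
p,d=vision.grab_frame('wrist');cv2.imwrite('pics/w3.png',p)
s,_=vision.grab_frame('scene');cv2.imwrite('pics/s3.png',cv2.resize(s[150:300,320:480],None,fx=4,fy=4,interpolation=2))
o=bot.get_obs();print(o['time_s'],o['tcp_pos'],o['width'],o['wrist_force'])
```

```text
6.15 [0.47801946 0.21580461 0.08509302] 0.011666653632821355 [-0.32617511 -0.40162001  5.09900841]
```

View pics/w3.png

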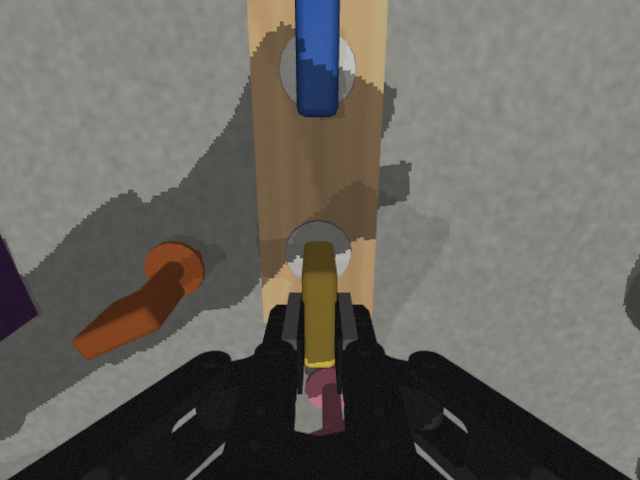

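View pics/s3.png

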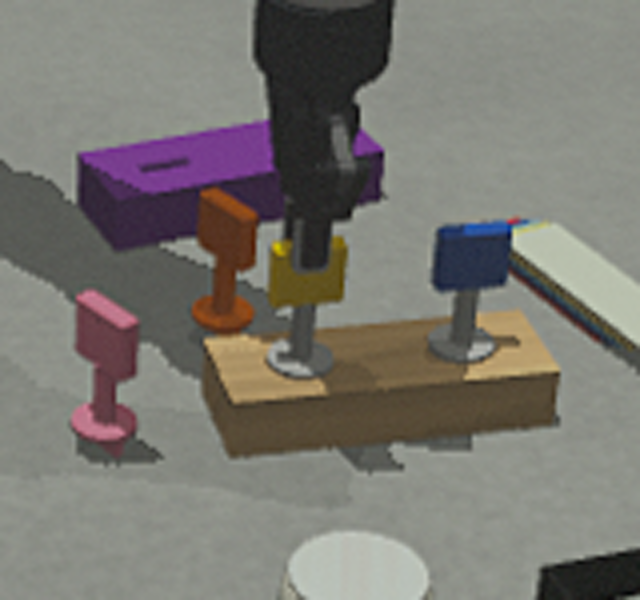

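step_arm(
  linear=[
    [0, 0, 10],
    [0, 0, 25],
    [0, 0, 45],
    [0, 0, 80],
    [0, 0, 120],
    [0, 0, 140],
    [0, 0, 140],
  ],
  turn=[
    [0, 0, 0],
    [0, 0, 0],
    [0, 0, 0],
    [0, 0, 0],
    [0, 0, 0],
    [0, 0, 0],
    [0, 0, 0],
  ],
)

```text
time_s: 7.02
tcp_pos: [0.4792, 0.2164, 0.2273]
eef_rot: [0.531, 0.468, -0.525, 0.472]
wrist_force: [-0.2, 0.1, -1.7]
width: 0.0118
```

Run:
```python
from look import *
p,d=vision.grab_frame('wrist');cv2.imwrite('pics/w4.png',p)
s,_=vision.grab_frame('scene');cv2.imwrite('pics/s4.png',cv2.resize(s[110:300,320:480],None,fx=3.1,fy=3.1,interpolation=2))
o=bot.get_obs();M=Rn.from_quat(o['eef_rot']).as_matrix();print(o['time_s'],o['tcp_pos'],o['width'],o['wrist_force'],np.degrees(np.arctan2(M[1,1],M[0,1])),M[:,0],o['q'].round(2))
```

```text
7.125 [0.47761054 0.21526651 0.22485447] 0.011856876242705514 [-0.47459947 -0.4622946  -2.06148032] -6.658182921307212 [ 4.52720974e-03 -4.31490566e-04 -9.99989659e-01] [-0.08  0.36 -0.55  2.03  0.26  0.82 -0.89]
```

View pics/w4.png

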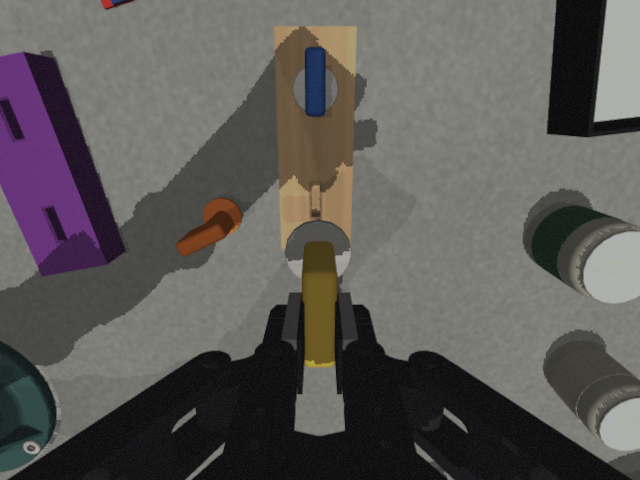

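View pics/s4.png

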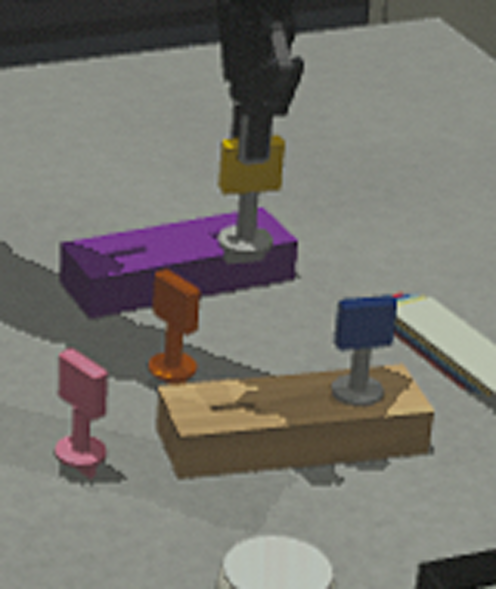

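Run:
```python
from look import *
p,d=vision.grab_frame('wrist');c=vision.get_calibration('wrist');K=c['mtx'];M=c['mount']
v,u=np.mgrid[0:480,0:640]
P=np.stack([(u-K[0,2])/K[0,0]*d,(v-K[1,2])/K[1,1]*d,d],-1)@M[:3,:3].T+M[:3,3]
hsv=cv2.cvtColor(p,cv2.COLOR_BGR2HSV)
m=(hsv[...,0]>20)&(hsv[...,0]<36)&(hsv[...,1]>130)&(abs(u-320)<30)&(v>230)&(v<375)&(d>0)
q=P[m]
print(q.min(0).round(4),q.max(0).round(4))
for a in np.arange(-.045,.005,.005):
    s=q[(q[:,0]>=a)&(q[:,0]<a+.005)]
    if len(s): print(a.round(3),len(s),np.percentile(s[:,1],[2,50,98]).round(4),np.percentile(s[:,2],[2,50,98]).round(4))
# collar
m=(abs(P[...,0]-.040)<.004)&(abs(P[...,1])<.03)&(abs(P[...,2])<.05)&(d>0)
col=P[m]; print('collar',len(col),np.percentile(col,[1,50,99],axis=0).round(4)); 
pts=col[:,1:].astype(np.float64)
# fit circle r=.020 to far rim
from scipy.optimize import least_squares
ys=[];
for yy in np.arange(-.018,.0181,.002):
    s=pts[abs(pts[:,0]-yy)<.001]
    if len(s): ys.append((yy,np.min(s[:,1]),np.max(s[:,1])))
print(np.round(ys,4))
```

```text
[-0.0455 -0.0074 -0.0248] [-0.0011  0.0068  0.0194]
-0.045 29 [-0.0062 -0.0061  0.0059] [-0.0054  0.003   0.0105]
-0.04 2955 [-0.0062 -0.0003  0.0058] [-0.0232 -0.0049  0.0175]
-0.035 228 [-0.007  -0.0008  0.0063] [-0.0243 -0.0236 -0.0117]
-0.03 152 [-0.0065 -0.0004  0.0056] [-0.0244 -0.0239 -0.0225]
-0.025 133 [-0.007  -0.0008  0.0055] [-0.0244 -0.0239 -0.0219]
-0.02 122 [-0.0068 -0.0008  0.0054] [-0.0244 -0.0239 -0.0225]
-0.015 122 [-0.007  -0.0004  0.0054] [-0.0244 -0.0239 -0.0222]
-0.01 102 [-0.0072 -0.0009  0.0054] [-0.0243 -0.0239 -0.0217]
-0.005 64 [-0.0069 -0.0011  0.005 ] [-0.0243 -0.0239 -0.0224]
collar 1974 [[ 0.0394 -0.0197 -0.0214]
 [ 0.041  -0.0022 -0.0093]
 [ 0.0431  0.0176  0.0116]]
[[-0.018  -0.0128  0.0082]
 [-0.016  -0.016   0.0114]
 [-0.014  -0.0176  0.0131]
 [-0.012  -0.019   0.0137]
 [-0.01   -0.0202  0.0082]
 [-0.008  -0.0209 -0.0082]
 [-0.006  -0.0214 -0.0097]
 [-0.004  -0.0216 -0.0099]
 [-0.002  -0.0222 -0.0098]
 [-0.     -0.0222 -0.0101]
 [ 0.002  -0.0216 -0.01  ]
 [ 0.004  -0.0213 -0.0101]
 [ 0.006  -0.021  -0.0092]
 [ 0.008  -0.0203 -0.0034]
 [ 0.01   -0.0183  0.0107]
 [ 0.012  -0.0178  0.0126]
 [ 0.014  -0.016   0.0107]
 [ 0.016  -0.0127  0.0076]
 [ 0.018  -0.0102  0.0055]]
```

step_arm(
  linear=[
    [2, -25, 5],
    [6, -70, 10],
    [10, -120, 10],
    [14, -170, 10],
    [18, -220, 10],
    [22, -270, 10],
    [26, -320, 5],
    [30, -365, 0],
    [34, -405, -5],
    [37, -440, -15],
    [39, -463, -30],
    [39, -474, -45],
    [39, -474, -50],
    [39, -474, -50],
    [39, -474, -50],
    [39, -474, -50],
  ],
  turn=[
    [0, 0, -0.06],
    [0, 0, -0.17],
    [0, 0, -0.29],
    [0, 0, -0.41],
    [0, 0, -0.53],
    [0, 0, -0.65],
    [0, 0, -0.77],
    [0, 0, -0.89],
    [0, 0, -1.0],
    [0, 0, -1.1],
    [0, 0, -1.16],
    [0, 0, -1.184],
    [0, 0, -1.184],
    [0, 0, -1.184],
    [0, 0, -1.184],
    [0, 0, -1.184],
  ],
)

```text
time_s: 9.18
tcp_pos: [0.5168, -0.2583, 0.175]
eef_rot: [0.701, 0.095, -0.7, 0.097]
wrist_force: [-0.4, -0.6, -1.0]
width: 0.0119
```

```bash
cat > st.py <<'E'
from look import *
def st():
    o=bot.get_obs();M=Rn.from_quat(o['eef_rot']).as_matrix();print(round(o['time_s'],2),o['tcp_pos'].round(4),'w',round(o['width'],4),'F',o['wrist_force'].round(2),'T',o['ft_torque'].round(2),'jaw',np.degrees(np.arctan2(M[1,1],M[0,1])).round(2),M[:,0].round(4),o['q'].round(2))
    kc=o['tcp_pos']+M@[.061,-.0007,-.002]; print('blade bottom est',kc.round(4))
E
python3 - <<'E'
from st import *
st()
K,R,t=cal('wrist');p,d=vision.grab_frame('wrist');cv2.imwrite('pics/w5.png',p);W=cloud(d,K,R,t)
cv2.imwrite('pics/w5r.png',rectify(p,K,R,t,.518,-.2577,.085,50,6))
m=(abs(W[...,2]-0.055)<0.008)&(np.hypot(W[...,0]-.518,W[...,1]+.258)<.13)
print('unit',cv2.minAreaRect((W[m][:,:2]*1000).astype(np.float32)))
s,_=vision.grab_frame('scene');cv2.imwrite('pics/s5.png',cv2.resize(s[170:330,120:270],None,fx=3.7,fy=3.7,interpolation=2))
E
```

```text
9.18 [ 0.5168 -0.2583  0.175 ] w 0.0119 F [-0.4  -0.64 -1.03] T [-0.04  0.    0.01] jaw -74.41 [ 0.0016 -0.0036 -1.    ] [ 0.48  0.45 -0.13  1.97  0.09  0.73 -1.  ]
blade bottom est [ 0.5186 -0.2573  0.114 ]
unit ((518.7974243164062, -257.6468505859375), (169.90895080566406, 148.55255126953125), 76.19705200195312)
```

View pics/w5.png

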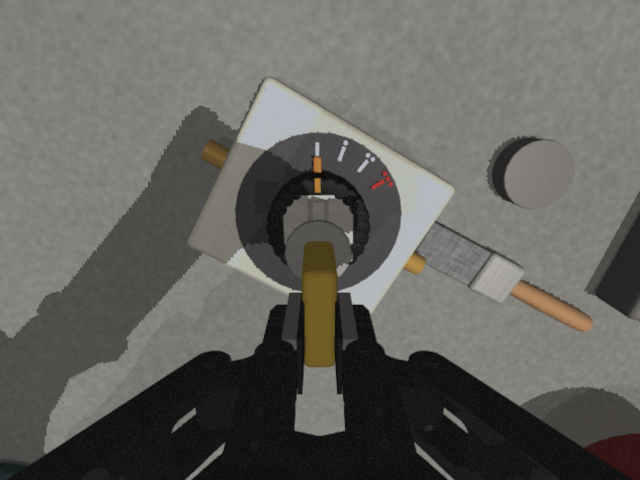

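View pics/w5r.png

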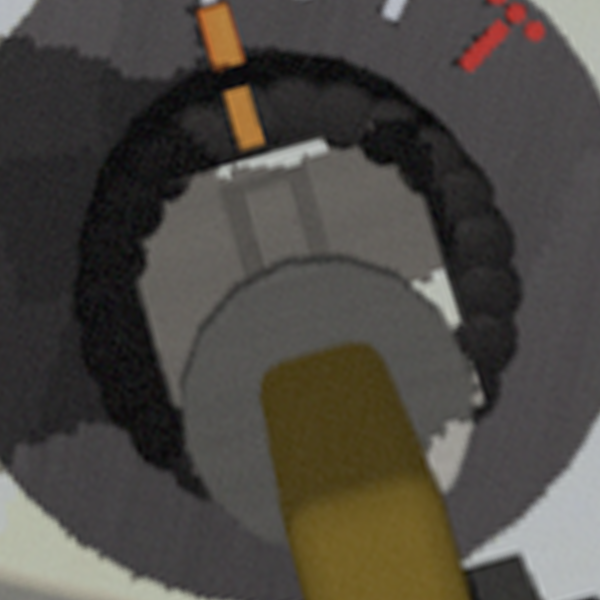

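View pics/s5.png

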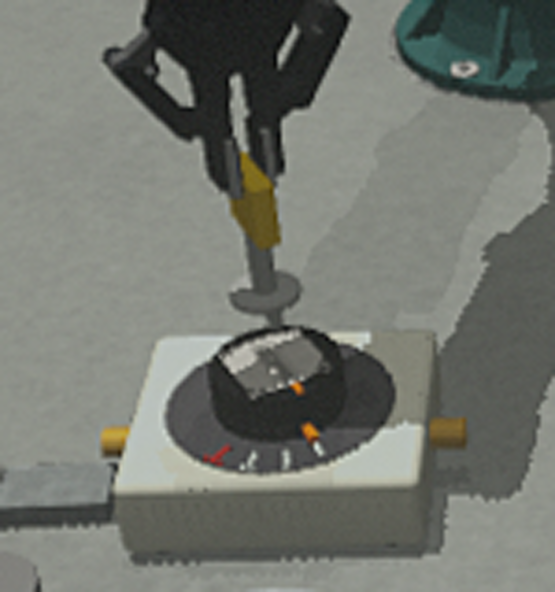

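The key is above the slot with the blade estimate within 0.5 mm, and the dial is still at rest. I'll descend slowly and watch the force.

step_arm(
  linear=[
    [-0.5, 0, -12],
    [-0.5, 0, -24],
    [-0.5, 0, -27],
    [-0.5, 0, -30],
    [-0.5, 0, -33],
    [-0.5, 0, -36],
    [-0.5, 0, -36],
  ],
  turn=[
    [0, 0, 0],
    [0, 0, 0],
    [0, 0, 0],
    [0, 0, 0],
    [0, 0, 0],
    [0, 0, 0],
    [0, 0, 0],
  ],
)

```text
time_s: 10.15
tcp_pos: [0.516, -0.2586, 0.1387]
eef_rot: [0.701, 0.094, -0.7, 0.097]
wrist_force: [0.8, 0.2, -2.4]
width: 0.0117
```

```bash
python3 -c "
from st import *
st()"
```

```text
10.15 [ 0.516  -0.2586  0.1387] w 0.0117 F [ 0.76  0.23 -2.4 ] T [0.05 0.01 0.04] jaw -74.45 [ 0.0011 -0.0036 -1.    ] [ 0.48  0.5  -0.13  2.    0.1   0.65 -1.02]
blade bottom est [ 0.5178 -0.2576  0.0777]
```

Blade tip is at about 0.078 m, 7 mm into the slot, with no vertical resistance. I'll continue until the collar touches.

step_arm(
  linear=[
    [0, 0, -2],
    [0, 0, -4],
    [0, 0, -6],
    [0, 0, -8],
    [0, 0, -9],
    [0, 0, -9],
  ],
  turn=[
    [0, 0, 0],
    [0, 0, 0],
    [0, 0, 0],
    [0, 0, 0],
    [0, 0, 0],
    [0, 0, 0],
  ],
)

```text
time_s: 10.9
tcp_pos: [0.5161, -0.2585, 0.1301]
eef_rot: [0.701, 0.094, -0.7, 0.097]
wrist_force: [-1.0, 1.1, 3.3]
width: 0.0119
```

Run:
```python
from st import *
st()
p,d=vision.grab_frame('wrist');cv2.imwrite('pics/w6.png',p[100:400,150:500])
s,_=vision.grab_frame('scene');cv2.imwrite('pics/s6.png',cv2.resize(s[170:330,120:270],None,fx=3.7,fy=3.7,interpolation=2))
```

```text
10.9 [ 0.5161 -0.2585  0.1301] w 0.0119 F [-1.05  1.1   3.27] T [0.2  0.3  0.01] jaw -74.45 [ 0.0011 -0.0036 -1.    ] [ 0.47  0.51 -0.12  2.01  0.11  0.63 -1.02]
blade bottom est [ 0.5179 -0.2575  0.0691]
```

View pics/s6.png

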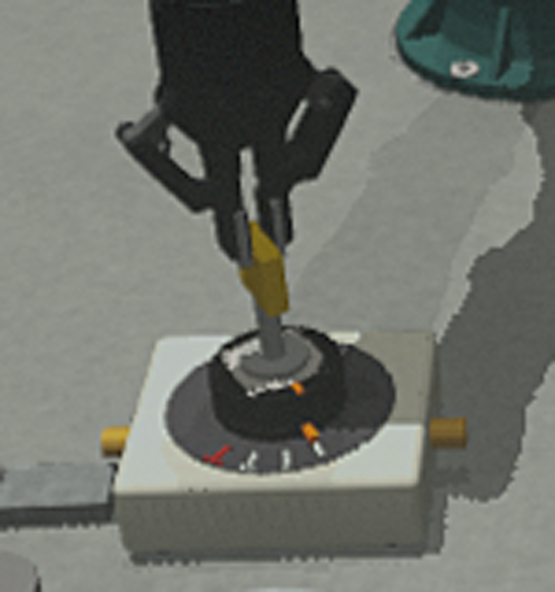

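View pics/w6.png

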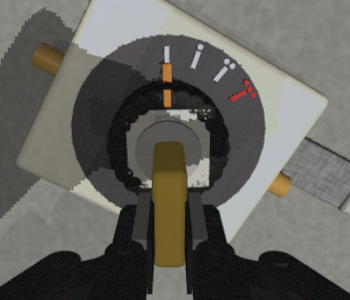

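The collar is on the dial's top: the vertical force rose 5.7 N at tip height 0.069 m, and the pointer is still on the rest line. I'll turn clockwise about the key's axis in two stages.

step_arm(
  linear=[
    [0, 0.2, -1],
    [-0.1, 0.4, -1],
    [-0.2, 0.6, -1],
    [-0.2, 0.8, -1],
    [-0.3, 1.0, -1],
    [-0.3, 1.2, -1],
    [-0.3, 1.4, -1],
    [-0.3, 1.5, -1],
    [-0.3, 1.5, -1],
    [-0.3, 1.5, -1],
  ],
  turn=[
    [0, 0, -0.1],
    [0, 0, -0.2],
    [0, 0, -0.3],
    [0, 0, -0.4],
    [0, 0, -0.5],
    [0, 0, -0.6],
    [0, 0, -0.7],
    [0, 0, -0.8],
    [0, 0, -0.8],
    [0, 0, -0.8],
  ],
)

```text
time_s: 12.25
tcp_pos: [0.5168, -0.2571, 0.13]
eef_rot: [0.683, -0.186, -0.682, -0.183]
wrist_force: [-0.6, 1.1, 6.2]
width: 0.012
```

```bash
cat > dial.py <<'E'
from st import *
def dial(tag):
    K,R,t=cal('wrist');p,d=vision.grab_frame('wrist');cv2.imwrite(f'pics/w{tag}.png',p)
    cx,cy=.518,-.2576
    cv2.imwrite(f'pics/r{tag}.png',rectify(p,K,R,t,cx,cy,.0565,75,4))
    K,R,t=cal('top');p,d=vision.grab_frame('top')
    a=rectify(p,K,R,t,.5165,-.259,.0565,75,4)
    K,R,t=cal('scene');p,d=vision.grab_frame('scene')
    b=cv2.resize(p[170:330,120:270],None,fx=3.7,fy=3.7,interpolation=2)
    cv2.imwrite(f'pics/s{tag}.png',b)
E
python3 -c "
from dial import *
st();dial('7')"
```

```text
12.25 [ 0.5168 -0.2571  0.13  ] w 0.012 F [-0.64  1.1   6.15] T [0.16 0.22 0.07] jaw -120.22 [-0.     -0.0041 -1.    ] [ 0.31  0.51  0.1   2.01 -0.08  0.62 -1.64]
blade bottom est [ 0.5188 -0.2577  0.069 ]
```

View pics/r7.png

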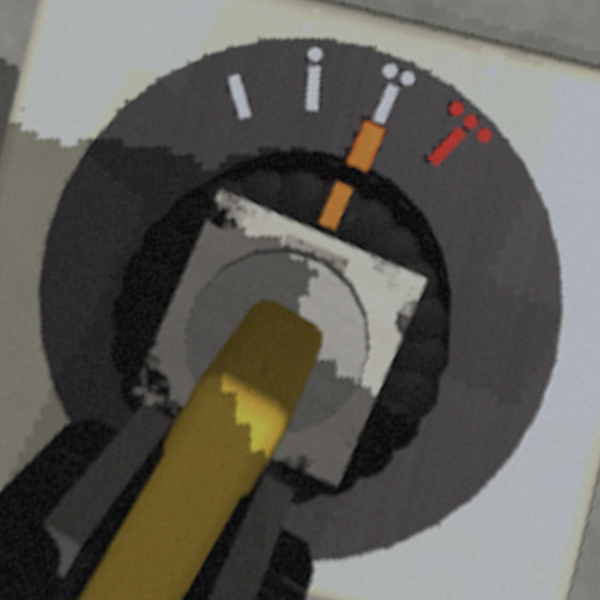

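View pics/s7.png

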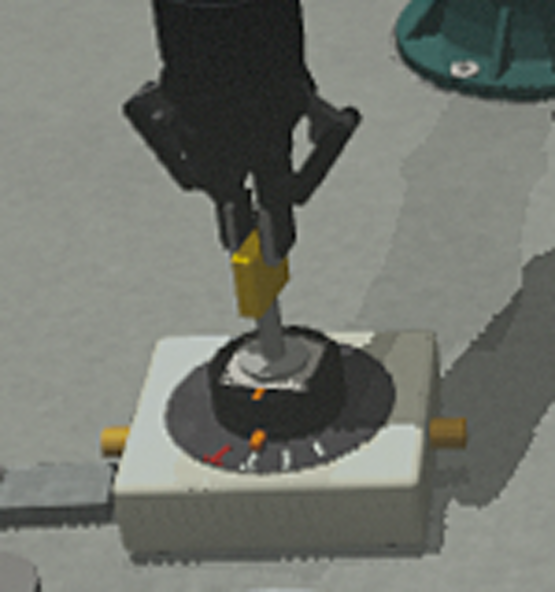

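The wrist rectification shows the pointer on the two-dot line (383,100), so the dial lags the key by the blade's 0.1 rad play. I'll continue about 0.36 rad more.

step_arm(
  linear=[
    [-0.1, 0.2, -1],
    [-0.2, 0.4, -1],
    [-0.3, 0.6, -1],
    [-0.4, 0.7, -1],
    [-0.4, 0.7, -1],
    [-0.4, 0.7, -1],
  ],
  turn=[
    [0, 0, -0.1],
    [0, 0, -0.2],
    [0, 0, -0.29],
    [0, 0, -0.36],
    [0, 0, -0.36],
    [0, 0, -0.36],
  ],
)

```text
time_s: 13.15
tcp_pos: [0.5171, -0.2565, 0.13]
eef_rot: [0.639, -0.305, -0.638, -0.302]
wrist_force: [-2.1, 0.8, 7.4]
width: 0.0125
```

```bash
cat > ang.py <<'E'
from dial import *
def ang(tag):
    im=cv2.imread(f'pics/r{tag}.png');h=cv2.cvtColor(im,cv2.COLOR_BGR2HSV)
    cx=cy=300
    v,u=np.mgrid[0:im.shape[0],0:im.shape[1]]; r=np.hypot(u-cx,v-cy)
    def a(m,n):
        m=m&(r>40)&(r<260)
        if m.sum()>10:
            pu,pv=u[m],v[m]; print(n,m.sum(),pu.mean().round(1),pv.mean().round(1),'ang cw from up',np.arctan2(pu.mean()-cx,cy-pv.mean()).round(3))
    H,S,V=h[...,0],h[...,1],h[...,2]
    a(((H<5)|(H>174))&(S>140)&(V>90),'red')
    a((H>8)&(H<20)&(S>140)&(V>120)&(r>140)&(v<300),'pointer skirt')
    a((H>8)&(H<20)&(S>140)&(V>120)&(r<=138)&(r>70)&(v<300),'pointer top')
E
python3 -c "
from ang import *
st();dial('8');ang('7');ang('8')"
```

```text
13.15 [ 0.5171 -0.2565  0.13  ] w 0.0125 F [-2.13  0.85  7.4 ] T [0.22 0.4  0.18] jaw -140.77 [-2.0e-04 -4.4e-03 -1.0e+00] [ 0.23  0.51  0.2   2.02 -0.16  0.63 -1.91]
blade bottom est [ 0.5189 -0.2579  0.069 ]
red 990 457.0 134.4 ang cw from up 0.759
pointer skirt 1084 365.9 145.5 ang cw from up 0.403
pointer top 788 335.4 205.1 ang cw from up 0.357
red 960 458.4 133.5 ang cw from up 0.76
pointer skirt 1080 416.0 178.6 ang cw from up 0.763
pointer top 788 366.7 223.7 ang cw from up 0.718
```

View pics/r8.png

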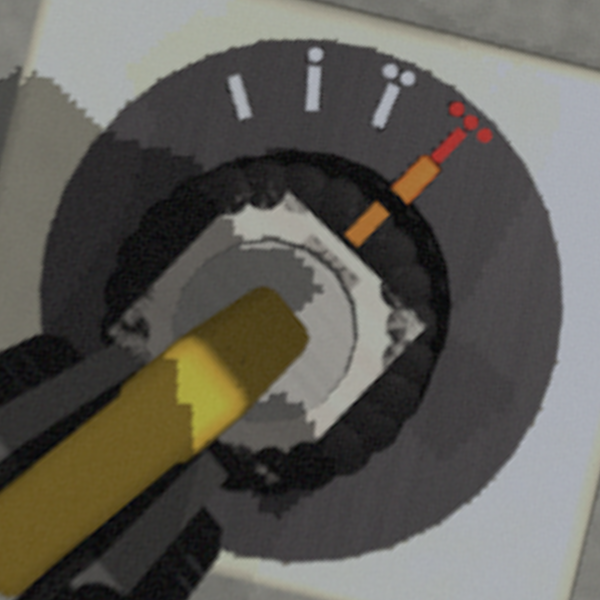

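View pics/s8.png

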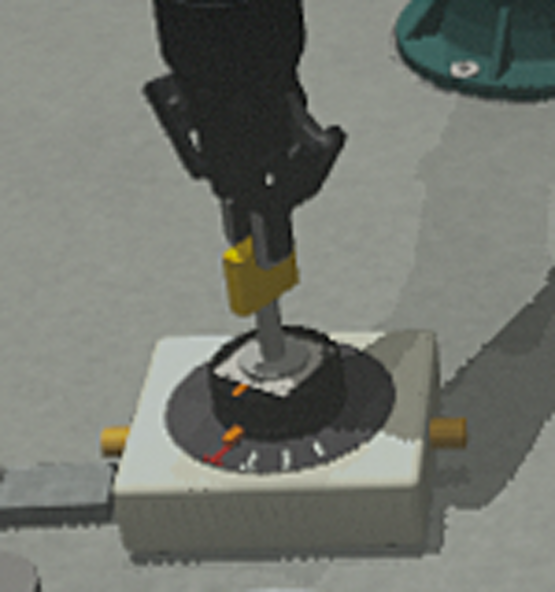

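The pointer is on the red line: 0.763 rad against 0.760 rad. I'll check that it holds without moving and that the rest of the scene is undisturbed.

```bash
python3 -c "
from ang import *
for i in range(6): dial('9')
st();ang('9')
p,_=vision.grab_frame('top');cv2.imwrite('pics/top9.png',p)"
```

```text
14.2 [ 0.517  -0.2566  0.13  ] w 0.0118 F [-0.3   1.15  6.74] T [0.25 0.42 0.1 ] jaw -140.78 [-1.0e-04 -4.2e-03 -1.0e+00] [ 0.23  0.51  0.2   2.02 -0.16  0.63 -1.91]
blade bottom est [ 0.5188 -0.258   0.069 ]
red 962 458.5 133.6 ang cw from up 0.761
pointer skirt 1076 416.0 178.6 ang cw from up 0.763
pointer top 786 366.6 223.7 ang cw from up 0.718
```

View pics/top9.png

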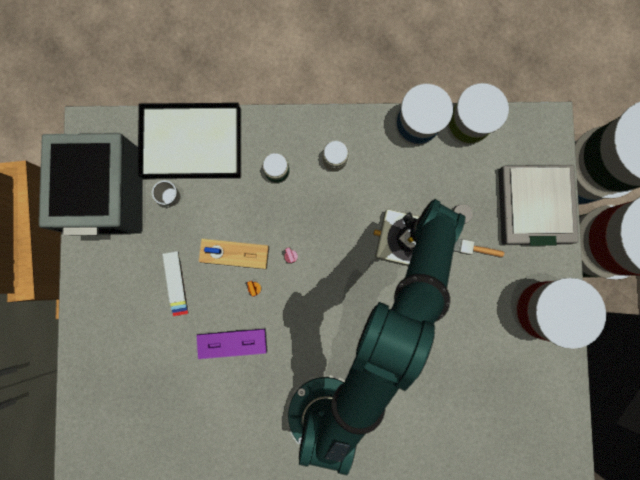

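The pose held for a second. The blue key is still in the rack at (213,251), and nothing else that shows in the top view has moved. I'll hand the job in.

```bash
python3 -c "
from workcell import bot
print(bot.finish_job())"
```

```text
the job is handed in; nothing more can be done
None
```

I took the yellow key from the plywood rack and seated it in the dial slot while the dial was at rest. I then turned it clockwise past the one-dot and two-dot marks to the red three-dot mark, and handed the job in at about 14.2 s still gripping the key.

- **Seating:** the collar made contact with the blade bottom at about 69 mm (70 mm expected). Before I started turning, the pointer was still on the rest line.
- **Third mark:** the pointer measured 0.763 rad against 0.761 rad for the red line, and stayed there unchanged for a second. The downward press was about 7 N.
- **Other items:** the blue key is still in the rack, and nothing else that shows in the top view had moved. The arm hid part of that view, including most of the puck.
- **Disagreements:** the fixed cameras put the key about 4 mm away in y from where the wrist camera did. I used the wrist camera's values and the key fitted. The gripper opening read about 12 mm on the 14 mm grip, but the key did not slip.

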